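Start and close the screw cap of a storage jar

TASK

Close the open storage jar on the bench with its loose black screw cap. Set the cap level on the neck and turn it backward (counter-clockwise from above) until it drops into the start of the thread, then forward (clockwise) until it is fully home, and let go. Be gentle: never force the cap against the thread, and leave the things round about where they are.

Things in the scene. Friction and masses are not known exactly. Their poses are not given: they have to be found in the camera images.
- jar: White plastic storage jar, 62 mm across, its shoulder 58 mm above the bench, clamped upright in a 90x90x16 mm aluminium block that is screwed to the bench (it can neither turn nor move). Origin: centre of the block's underside, on the bench; z up. On the shoulder stands the open neck, 27 mm high, 38 mm outside diameter, its rim bevelled to 32 mm
- jar_rim (a point): Centre of the jar's open mouth, on the neck's axis, at the height of the rim, 85 mm above the bench; z up. Cap heights below are those of the origin of cap under this point: 6 mm under it when just over a ridge's beginning, 8 mm on top of a nib, up to 12 mm on a ridge beside a nib, 13.9 to 14.7 mm when dropped into the thread start, 19.5 mm when fully home
- neck_thread (a point): On the neck's axis, 5 mm under the rim, where three right-hand thread ridges begin, 120 degrees apart (3.5 mm thick, 49 mm over the crests, sinking 0.08 mm per degree clockwise from above). 90 degrees on, each carries a stop nib 5 mm high, 2 mm thick; the gap from nib to next beginning (27 degrees) is the only way in. The angle of the ridges differs every time; this point does not show it
- cap: The jar's round black screw cap, ribbed, 59 mm across, 27 mm high, 35 to 70 g, loose on the bench, open side down. Origin: centre of its lower edge; z out through the closed top. Cavity 52 mm wide, 19.5 mm deep. Wherever it is let go on the neck it stays, so it can be regrasped. A grip of 8 to 10 N carries and turns it; harder twisting may press its thread beyond the 40 N it stands
- cap_lugs (a point): On the cap's axis, 3.3 mm above its lower edge, amid three lugs inside (120 degrees apart, 5 mm thick, 6 mm long, 40 mm free circle: 1 mm clear of the neck all round). Lugs on top of the ridges: turning clockwise jams them on the nibs; counter-clockwise lifts the cap 0.08 mm per degree, till after 110 degrees at most they are over the gaps, with about 10 degrees of play
- cap_top (a point): Centre of the cap's closed top, 27 mm above its lower edge. Over the gaps the cap drops 8 mm, but only when lightly pressed, let down or let go. Then, turned clockwise, it sinks 0.08 mm per degree in the groove (1.1 mm play in height); after about 60 to 80 degrees its ceiling meets the rim: home. Turning on only tightens it
- solder_spool: Bystander: spool of solder wire with flat flanges, lying, about 89x70x46 mm; origin at the centre of its underside
- paste_jar: Bystander: small closed screw-lid jar, 45 mm across, 37 high (not the jar to close); origin at the centre of its underside
- small_bottle: Bystander: small closed bottle with ribbed cap, 37 mm across, 82 high; origin at the centre of its underside
- tape_roll: Bystander: roll of adhesive tape lying flat, 69 mm across, 12 high; origin at the centre of its underside
There are look-alikes about, which are no part of the job. What is shaped like the cap but purple is not meant.

How it is judged:
By the outcome, as a careful person would: the job done as asked, in the order asked, and still so for the second after the job is handed in, with the robot touching nothing.
It also fails if it takes over 61 s, if anything falls off the work surface, if the arm or the gripper's body presses on something with over 40 N, if the wrist force passes 120 N, or if a joint passes its speed limit or range.

ROBOT

A 6-joint arm with a two-finger parallel gripper is mounted at the origin on a cart in front of the work surface, level with it; the furniture and walls round the work are solid. World frame = base frame: x ahead of the robot, y to its left, z up, the work surface at z = 0. Lengths are in m, angles in degrees, forces in N, time in s.
With the tool pointing down it reaches from about 0.325 to 0.9 m from the base axis. Payload 6.1 kg.
Tool frame: the origin (TCP) lies midway between the tips of the shut fingers; the grasp point (between the pads) lies 19 mm behind it; z points along the fingers, y is the direction in which the jaws open and shut (so a half turn about z gives the same grasp; the last joint's range is limited). The gripper opens to 87 mm and grips with 3 to 60 N. Pads are 19 mm wide; open, the fingers measure 117 mm over their backs; the gripper's body (75 mm by 190 mm) begins 51 mm behind the grasp point.
Start: joints at [56.66, 12.628, 87.462, -0, 79.91, -7.225], TCP at [0.275, 0.561, 0.223] pointing down, gripper open.
Joint ranges: [-170.65, 170.65], [-52.31, 119.04], [5.05, 147.46], [-71.25, 251.25], [11.57, 151.72], [-153.62, 153.62]. Speed limits (degrees/s): [147.25, 147.25, 172.46, 180, 180, 180].

INTERFACE

Orientations are given as a 3x3 rotation matrix whose columns are the frame's x, y, z axes.
In Python, from cell import ctrl, read_camera gives the robot as it stands. The module is installed in compiled form; this text tells all that it offers.
- The arm moves only by the tool servo_tool, never from a script. Its argument "steps" is a list of rows, each a list of 2 entries, a list of its own where there are three numbers: the shift along the tool's x, y, z in m, then the turn, a rotation vector about the tool's x, y, z in degrees. A call has 1 to 5 rows; each row is the pose to reach, as a shift and turn from the pose commanded when the call began, along the tool's axes at that moment; what a row does not reach only later rows make up. A row lasts 1/8 s, in which the tool goes at most 62.5 mm and 10.7 degrees, less where a joint would pass 70% of its speed; a pose out of reach is approached as far as the arm can. A call with a gripper value outside its range is refused whole. "claw" is the opening in per cent of the stroke, from 0 (shut) to 100 (fully open), set as the call begins (left out, the last holds). The fingers move at their own pace and stop on an object; "newtons" is the grip in N (left out, the last holds). Time passes only in rows, so rows that repeat a pose let the fingers close. It gives the time, the measured TCP pose, the force and the opening at its end, in the units of the state.
- ctrl.get_state(): the state, without advancing time (a new reading comes with each control period).
- read_camera(name): name is "scene" or "top" or "wrist"; returns a dict with "img" (420x560x3 uint8, red, green, blue), "camera_matrix" (3x3 intrinsics, pixels), "k1" (the pictures are not rectified: a ray, as slopes to the right and down, at radius r is drawn at 1 + k1 r^2 times it, then the intrinsics apply), "origin" and "rotation" of the camera in the world. Camera axes: x right, y up, looking along -z (the intrinsics and any distortion apply to the point x, -y, -z); pixel columns grow to the right and rows downward; lengths in m; the calibration is good to about 2 mm. A picture is of the moment at which its call begins. There is no depth.
- ctrl.sign_off(): hands the job in, once; it reports no verdict.
The state is a dict: "clock": time; "q": joint angles; "dq": joint speeds; "tau": joint torques, N m; "eef_pos": TCP position; "tool_rot": TCP orientation; "contact_force": force on the tool from outside, world axes, zero at the start; "torque": the same for the moment, N m; "gripper_width": finger opening in m.
Only numpy, scipy, OpenCV 4.12 (cv2) and the standard library are available. Lean on these libraries where they do the work, as an engineer would, in place of code of your own. Each camera call takes 0.05 s, during which the arm holds its last target. There are 200 camera calls.

## Working session

There is one attempt and no reset: what is moved stays moved. The work goes in short steps, Python scripts to look and compute and a tool call to move; the robot and the scene stay as the last step left them, time stands still between calls to the robot, and variables do not carry over. Pictures are saved under pics/ and viewed, about 8 in all and at most 12, crops included, and the job is handed in when it is done.

Besides the shell and the picture viewer there is one more tool, called after "Call:" as name([rows], argument=value, ...), one row to a line, values as JSON. servo_tool: Moves the arm, as the interface text tells. Its arguments: {"type":"object","properties":{"steps":{"type":"array"},"claw":{"type":"number"},"newtons":{"type":"number"}},"required":["steps"]}

```bash
mkdir -p pics
cat > h.py <<'E'
import numpy as np, cv2, json
from cell import ctrl, read_camera
def shot(n,tag):
    d=read_camera(n); np.savez(f'pics/{tag}.npz',**{k:np.array(v) for k,v in d.items()})
    cv2.imwrite(f'pics/{tag}.png',d['img'][:,:,::-1]); return d
def load(tag): return dict(np.load(f'pics/{tag}.npz'))
def ray(d,u,v):
    K=np.array(d['camera_matrix']);k=float(d['k1'])
    p=cv2.undistortPoints(np.array([[[u,v]]],float),K,np.array([k,0,0,0.]))[0,0]
    r=np.array(d['rotation'])@np.array([p[0],-p[1],-1]); return np.array(d['origin']),r/np.linalg.norm(r)
def atz(d,u,v,z):
    o,r=ray(d,u,v); return o+r*(z-o[2])/r[2]
def tri(a,b):
    (o1,r1),(o2,r2)=a,b
    s=np.linalg.lstsq(np.c_[r1,-r2],o2-o1,rcond=None)[0]
    p,q=o1+s[0]*r1,o2+s[1]*r2; return (p+q)/2,np.linalg.norm(p-q)
def proj(d,P):
    c=np.array(d['rotation']).T@(np.array(P)-np.array(d['origin'])); x=c[0]/-c[2];y=-c[1]/-c[2]
    f=1+float(d['k1'])*(x*x+y*y);K=np.array(d['camera_matrix']); return (K@[x*f,y*f,1])[:2]
E
python3 - <<'E'
from h import *
a=shot('scene','s0');b=shot('top','t0')
for d in(a,b):print(d['origin'],d['rotation'],d['camera_matrix'],d['k1'])
w=shot('wrist','w0');print(w['origin'],w['rotation'])
s=ctrl.get_state();print(s)
cv2.imwrite('pics/st0.png',np.vstack([np.hstack([a['img'],b['img']])])[:,:,::-1][:, :, :].copy())
E
```

```text
[0.10256765 1.11259587 0.58568887] [[-0.8958809   0.23050868 -0.37981991]
 [-0.44410939 -0.43994613  0.78052178]
 [ 0.01281675  0.86793614  0.4965104 ]] [[504.20877358   0.         282.85663272]
 [  0.         504.20877358 207.15656152]
 [  0.           0.           1.        ]] 0.05464509328171371
[0.3776402  0.32673638 0.97566959] [[-0.00362821  0.99199343 -0.12623738]
 [-0.99983942 -0.00138327  0.01786658]
 [ 0.01754891  0.12628193  0.99183916]] [[444.83267137   0.         280.00240468]
 [  0.         444.83267137 210.20859619]
 [  0.           0.           1.        ]] -0.0689849903712885
[0.20992203 0.59330721 0.38308445] [[ 0.44075111 -0.86588838 -0.23659201]
 [ 0.89762847  0.42479466  0.11752711]
 [-0.00126234 -0.26417193  0.96447478]]
{'clock': 0.15, 'q': array([ 5.66612841e+01,  1.26661708e+01,  8.75106858e+01, -8.88078387e-04,
        7.99130065e+01, -7.22463855e+00]), 'dq': array([-0.00163122, -0.06657209, -0.20741166,  0.04722684,  0.06298892,
        0.01360183]), 'tau': array([-2.81084749e-04, -4.95195115e+01, -3.87880433e+01,  6.99654920e-02,
        5.32014726e-02, -9.76912997e-05]), 'eef_pos': array([0.27482986, 0.56077986, 0.22167463]), 'tool_rot': array([[-8.97920580e-01,  4.40156688e-01, -8.49226981e-04],
       [ 4.40157470e-01,  8.97919630e-01, -1.31868957e-03],
       [ 1.82107541e-04, -1.55787211e-03, -9.99998770e-01]]), 'contact_force': array([ 0.29856221, -0.35689726,  0.15905228]), 'torque': array([ 0.01027439, -0.0189564 ,  0.01263202]), 'gripper_width': 0.08692128823646095}
```

View pics/s0.png

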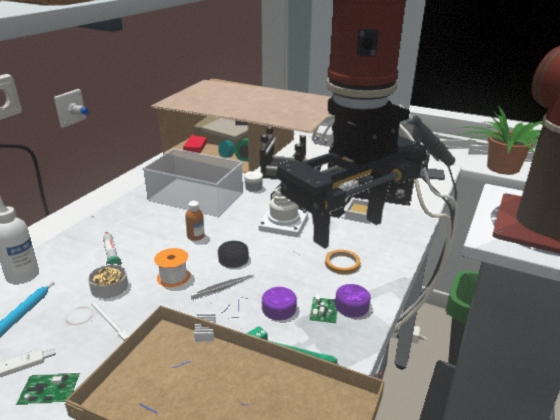

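View pics/t0.png

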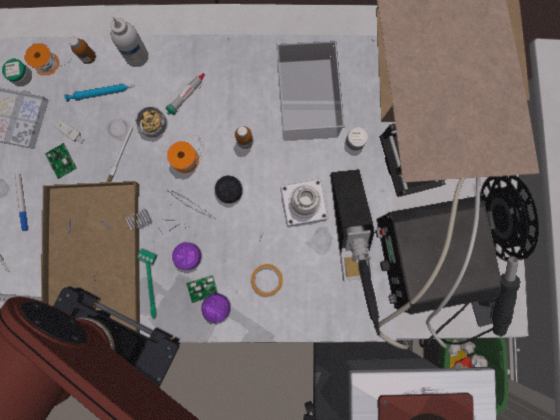

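Top view: the black cap is at (229,189) and the jar in its block at (303,201). Look-alikes are the purple caps at (187,256) and (216,308), plus the paste jar at (357,139). In the scene view the cap is at (233,254) and the jar at (284,207). I choose the black one, and check it in close crops.

Run:
```python
from h import *
a=load('s0');b=load('t0')
c1=cv2.resize(a['img'][170:290,200:330],None,fx=3,fy=3,interpolation=3)
c2=cv2.resize(b['img'][150:240,205:350],None,fx=3,fy=3,interpolation=3)
h=max(c1.shape[0],c2.shape[0]);o=np.zeros((h,c1.shape[1]+c2.shape[1],3),np.uint8)
o[:c1.shape[0],:c1.shape[1]]=c1;o[:c2.shape[0],c1.shape[1]:]=c2
print(o.shape);cv2.imwrite('pics/crop1.png',o[:,:,::-1])
print('cap z27',atz(b,229,189,.027),atz(a,233,249,.027)); print('tri',tri(ray(b,229,189),ray(a,233,249)))
```

```text
(360, 825, 3)
cap z27 [0.54474323 0.41972484 0.027     ] [0.54306741 0.42600613 0.027     ]
tri (array([0.54603709, 0.42039881, 0.02251189]), np.float64(0.0010883591130419756))
```

View pics/crop1.png

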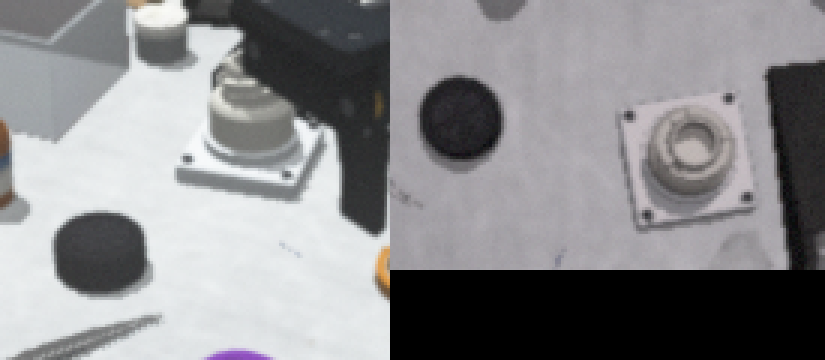

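Crop: the black ribbed cap (left) and the white jar with open neck in its aluminium block (right) are confirmed. The rim is at about (306,198) in the top view. Moving over the cap with the wrist camera.

Call:
servo_tool([
  [[-0.06,0,0.004],[0,0,10]],
  [[-0.12,-0.002,0.008],[0,0,20]],
  [[-0.18,-0.004,0.012],[0,0,30]],
  [[-0.24,-0.006,0.016],[0,0,40]],
  [[-0.304,-0.007,0.02],[0,0,50]],
], claw=100, newtons=9)

```text
clock: 0.78
eef_pos: [0.5448, 0.4208, 0.2022]
tool_rot: [[-0.235, 0.972, -0.001], [0.972, 0.235, -0.0], [0.0, -0.001, -1.0]]
contact_force: [0.1, 0.8, -0.2]
gripper_width: 0.0872
```

Call:
servo_tool([
  [[0,0,0],[0,0,10]],
  [[0,0,0],[0,0,10]],
])

```text
clock: 1.02
eef_pos: [0.5439, 0.421, 0.2018]
tool_rot: [[-0.068, 0.998, -0.001], [0.998, 0.068, -0.001], [-0.0, -0.001, -1.0]]
contact_force: [0.3, -0.1, -0.2]
gripper_width: 0.0872
```

Run:
```python
from h import *
w=shot('wrist','w1');a=shot('scene','s1');b=shot('top','t1')
s=ctrl.get_state();print(s['eef_pos'],s['tool_rot'],s['q'],s['clock'])
t=load('t0')
print('jar top z85',atz(t,306.3,198.3,.085),'cap in wrist',proj(w,[.5455,.4205,.027]))
o=np.hstack([w['img'],a['img'][100:310,150:390].repeat(2,0)[:420,:240]])
cv2.imwrite('pics/m1.png',np.hstack([w['img'],a['img'][100:310,150:390],][:1])[:,:,::-1])
cv2.imwrite('pics/c2.png',cv2.resize(a['img'][90:290,160:420],None,fx=3,fy=3)[:,:,::-1])
```

```text
[0.54280502 0.42237341 0.20260709] [[-7.19093779e-02  9.97411133e-01 -2.70304373e-04]
 [ 9.97411170e-01  7.19093784e-02 -7.86668160e-06]
 [ 1.15911036e-05 -2.70170289e-04 -9.99999963e-01]] [3.13215734e+01 2.18765904e+01 7.82401330e+01 7.78663609e-03
 7.98967412e+01 2.71965435e+01] 1.175
jar top z85 [0.51527644 0.25725466 0.085     ] cap in wrist [274.06357142 191.30097117]
```

View pics/m1.png

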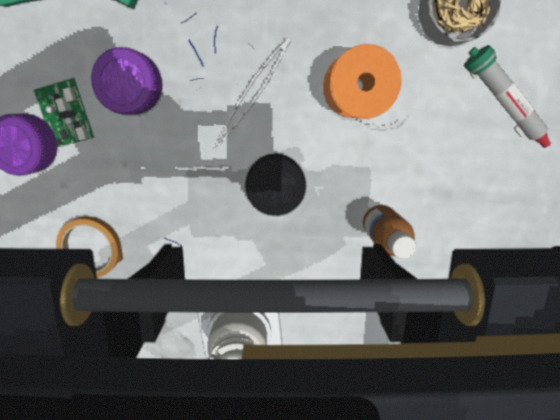

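Wrist view: the cap is at about (276,184), with nothing under the fingers' path (bottle at 390,230; tweezers at 250,90). I'll refine the cap and jar positions from blobs.

Run:
```python
from h import *
def blob(d,u,v,r=45,th=75):
    g=d['img'].max(2);m=(g<th).astype(np.uint8);n,l,s,c=cv2.connectedComponentsWithStats(m)
    i=l[int(v),int(u)];print(s[i]);return l==i,c[i]
w=load('w1');t=load('t0')
mw,cw=blob(w,276,184);mt,ct=blob(t,229,189);print(cw,ct)
print(tri(ray(w,*cw),ray(t,*ct)))
# fit silhouette of cylinder (d59,h27) by IoU-free optimisation: match hull extents
from scipy.optimize import least_squares
A=np.linspace(0,2*np.pi,48)
def hull(d,x,y,z):
    P=[proj(d,[x+.0295*np.cos(a),y+.0295*np.sin(a),z+k]) for k in(0,.027) for a in A]
    m=np.zeros((420*4,560*4),np.uint8);cv2.fillConvexPoly(m,cv2.convexHull((np.array(P)*4+2).astype(np.int32)),1)
    M=cv2.moments(m,True);return np.array([M['m10']/M['m00'],M['m01']/M['m00']])/4-.5
for n,d,c in(('w',w,cw),('t',t,ct)):
    r=least_squares(lambda p:hull(d,p[0],p[1],0)-c,[.545,.421],diff_step=.005);print(n,r.x,r.cost)
r=least_squares(lambda p:np.r_[hull(w,*p)-cw,hull(t,*p)-ct],[.545,.421,0],diff_step=[.005,.005,.01],x_scale=[1,1,1]);print('both',r.x,r.fun)
c=cv2.resize(t['img'][165:235,270:380],None,fx=6,fy=6,interpolation=2)
s1=load('s1');c2=cv2.resize(s1['img'][100:290,190:350],None,fx=3,fy=3,interpolation=2)
o=np.zeros((420+0,800,3),np.uint8);o[:,:420]=c[:420,:420];k=cv2.resize(s1['img'][110:250,200:326],None,fx=3,fy=3,interpolation=2);o[:420,421:421+378]=k
cv2.imwrite('pics/c3.png',o[:,:,::-1])
```

```text
[ 245  153   60   62 2890]
[215 176  27  28 598]
[274.77266436 184.06401384] [228.05852843 189.38628763]
(array([0.54654601, 0.42379974, 0.00903276]), np.float64(0.0011152326953733549))
w [0.54597654 0.4256354 ] 3.230384420879468e-06
t [0.54567674 0.42258911] 7.688622019079578e-06Traceback (most recent call last):
  File "<stdin>", line 17, in <module>
    return func(*args, **kwargs)
    result = trf(vector_fun.fun, vector_fun.jac, x0, f0, J0, lb, ub, ftol, xtol,
                 gtol, max_nfev, x_scale, loss_function, tr_solver,
                 tr_options.copy(), verbose, callback=callback_wrapped)
    return trf_no_bounds(
        fun, jac, x0, f0, J0, ftol, xtol, gtol, max_nfev, x_scale,
        loss_function, tr_solver, tr_options, verbose, callback=callback)
    f_new = fun(x_new)
    self._update_fun()
    ~~~~~~~~~~~~~~~~^^
    self.f = self.fun_wrapped(xp_copy(self.x))
             ~~~~~~~~~~~~~~~~^^^^^^^^^^^^^^^^^
    return np.atleast_1d(self.fun(x))
                         ~~~~~~~~^^^
    return self.f(x, *self.args, **self.kwargs)
           ~~~~~~^^^^^^^^^^^^^^^^^^^^^^^^^^^^^^
  File "<stdin>", line 17, in <lambda>
  File "<stdin>", line 14, in hull
ZeroDivisionError: float division by zero
```

Call:
servo_tool([
  [[0.002,0.002,0.05],[0,0,0]],
  [[0.002,0.002,0.1],[0,0,0]],
  [[0.002,0.002,0.14],[0,0,0]],
  [[0.002,0.002,0.14],[0,0,0]],
])

```text
clock: 1.68
eef_pos: [0.5415, 0.4229, 0.0583]
tool_rot: [[-0.071, 0.997, -0.007], [0.997, 0.071, -0.004], [-0.004, -0.008, -1.0]]
contact_force: [-1.1, -0.9, -0.1]
gripper_width: 0.0872
```

Run:
```python
from h import *
w=shot('wrist','w2');t=load('t0');s=ctrl.get_state();print(s['eef_pos'],s['tool_rot'][:,1],s['clock'])
print(proj(w,[.546,.4245,.027]),proj(w,[.546,.4245,.0]))
s1=load('s1')
o=np.zeros((420,800,3),np.uint8)
o[:,:420]=cv2.resize(t['img'][165:235,275:345],(420,420),interpolation=2)
o[:,422:800]=cv2.resize(s1['img'][110:250,200:326],(378,420),interpolation=2)
cv2.imwrite('pics/c3.png',o[:,:,::-1])
```

```text
[0.54372162 0.42400655 0.06158131] [ 0.99751496  0.07039788 -0.00283513] 1.725
[280.76284502 241.39836506] [280.07550488 226.67167834]
```

View pics/c3.png

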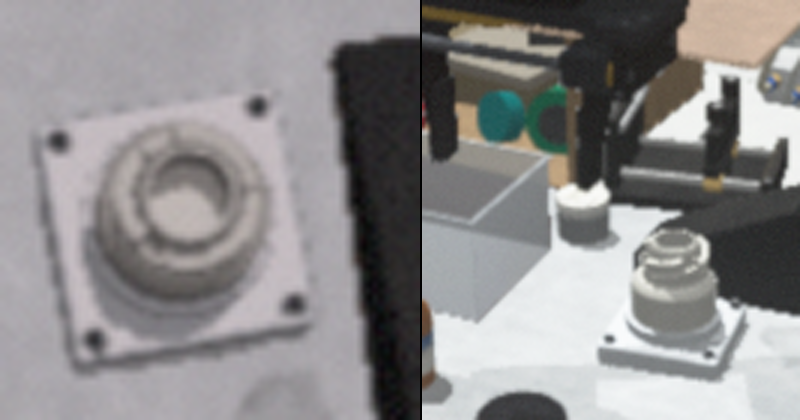

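View pics/w2.png

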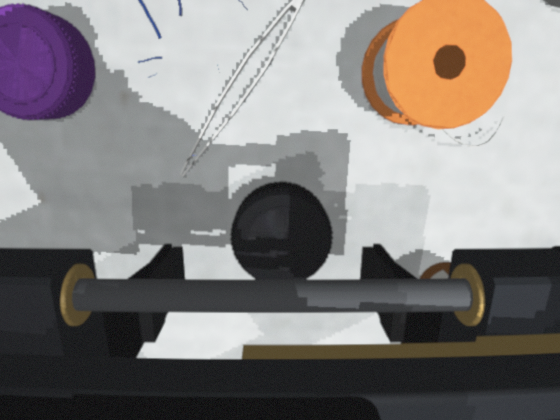

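Wrist view: the cap spans columns 231–331, centred at about (281,232), which agrees with the estimate (0.546, 0.4245). The crop shows the jar rim centre at top px (306,197.5) and scene px (285,190), with a black box close by on its −y side. Measuring the jar and box, then grasping.

Call:
servo_tool([
  [[0.0,0.002,0.03],[0,0,0]],
  [[0.0,0.002,0.056],[0,0,0]],
  [[0.0,0.002,0.056],[0,0,0]],
])

```text
clock: 2.1
eef_pos: [0.547, 0.4244, 0.0072]
tool_rot: [[-0.069, 0.998, -0.001], [0.998, 0.069, -0.0], [-0.0, -0.001, -1.0]]
contact_force: [-0.5, -0.7, 0.2]
gripper_width: 0.0869
```

Run:
```python
from h import *
t=load('t0');s1=load('s1')
print('rim',tri(ray(t,306.2,197.5),ray(s1,285,190)),atz(t,306.2,197.5,.085),atz(s1,285,190,.085))
print('box',tri(ray(t,331,172.5),ray(s1,286,178)))
for z in(0,.05,.1,.15):print(z,atz(t,331,172.5,z),proj(s1,atz(t,331,172.5,z)),proj(s1,atz(t,337,235,z)))
# block corner holes at z=.016
H=[(58,140),(257,105),(293,303),(95,340)]
C=np.array([atz(t,275+u/6,165+v/6,.016) for u,v in H]);print(C.mean(0),np.linalg.norm(C[0]-C[2]))
s=ctrl.get_state();print(s['eef_pos'],s['tool_rot'][:,1],s['contact_force'])
```

```text
rim (array([0.51583474, 0.25694765, 0.08451241]), np.float64(0.0024744348588158207)) [0.51691849 0.25743928 0.085     ] [0.51417953 0.25755769 0.085     ]
box (array([0.55553678, 0.20057949, 0.08172513]), np.float64(0.029094390771884707))
0 [0.58693422 0.19443069 0.        ] [268.60447334 204.0867937 ] [325.45692364 216.13031501]
0.05 [0.57620856 0.20121094 0.05      ] [271.33663523 187.46279026] [326.92614362 198.57460419]
0.1 [0.5654829  0.20799119 0.1       ] [274.23440735 169.81915099] [328.48861653 179.97985451]
0.15 [0.55475724 0.21477144 0.15      ] [277.31462902 151.05112806] [330.15422408 160.24188963]
[0.51795903 0.25630824 0.016     ] 0.10405883362579256
[0.54703995 0.42436385 0.00722386] [ 9.97611601e-01  6.90708854e-02 -5.54362199e-04] [-0.49316448 -0.67131753  0.21469572]
```

Jar rim is at (0.517, 0.257, 0.085), heights agree, and the box tops out around 0.10 m. Grasping.

Call:
servo_tool([
  [[0,0,0.003],[0,0,0]],
  [[0,0,0.003],[0,0,0]],
  [[0,0,0.003],[0,0,0]],
  [[0,0,0.003],[0,0,0]],
  [[0,0,0.003],[0,0,0]],
], claw=0, newtons=9)

```text
clock: 2.72
eef_pos: [0.5478, 0.4244, 0.0046]
tool_rot: [[-0.068, 0.998, 0.001], [0.998, 0.068, 0.001], [0.0, 0.001, -1.0]]
contact_force: [-1.5, -0.3, 5.1]
gripper_width: 0.0592
```

Call:
servo_tool([
  [[0,0,0],[0,0,0]],
  [[0,0,-0.004],[0,0,0]],
  [[0,0,-0.004],[0,0,0]],
])

```text
clock: 3.1
eef_pos: [0.5474, 0.424, 0.0076]
tool_rot: [[-0.068, 0.998, 0.0], [0.998, 0.068, -0.0], [-0.0, 0.0, -1.0]]
contact_force: [-0.6, 0.5, -1.1]
gripper_width: 0.0592
```

Call:
servo_tool([
  [[0,0,-0.04],[0,0,0]],
  [[0,0,-0.09],[0,0,0]],
  [[-0.03,-0.007,-0.13],[0,0,0]],
  [[-0.08,-0.02,-0.13],[0,0,0]],
  [[-0.125,-0.031,-0.13],[0,0,0]],
])

```text
clock: 3.72
eef_pos: [0.5247, 0.296, 0.1381]
tool_rot: [[-0.068, 0.998, 0.001], [0.998, 0.068, 0.0], [0.0, 0.001, -1.0]]
contact_force: [0.6, -0.0, 0.1]
gripper_width: 0.059
```

Call:
servo_tool([
  [[-0.025,-0.007,0],[0,0,0]],
  [[-0.04,-0.01,0],[0,0,0]],
  [[-0.04,-0.01,0],[0,0,0]],
  [[-0.04,-0.01,0],[0,0,0]],
])

```text
clock: 4.22
eef_pos: [0.5179, 0.2575, 0.1377]
tool_rot: [[-0.068, 0.998, 0.0], [0.998, 0.068, 0.001], [0.0, 0.0, -1.0]]
contact_force: [-0.7, 0.4, 0.4]
gripper_width: 0.0593
```

Run:
```python
from h import *
s=ctrl.get_state();print(s['eef_pos'],s['tool_rot'],s['q'],s['contact_force'],s['gripper_width'],s['clock'])
a=shot('scene','s2');w=shot('wrist','w3');t=shot('top','t2')
k=cv2.resize(a['img'][110:260,200:390],(760,600),interpolation=2);cv2.imwrite('pics/c4.png',k[:,:,::-1])
print(proj(a,[.517,.257,.085]),proj(a,s['eef_pos']-[0,0,.0045]))
```

```text
[0.51792278 0.25751929 0.13768045] [[-6.81157635e-02  9.97677390e-01  2.61038170e-04]
 [ 9.97677305e-01  6.81156251e-02  5.06672953e-04]
 [ 4.87715371e-04  2.94944273e-04 -9.99999838e-01]] [1.86136351e+01 1.05793501e+01 9.92819427e+01 2.41794816e-02
 7.01152687e+01 1.46996492e+01] [-0.72311234  0.41980605  0.40162112] 0.05927757712751981 4.225
[283.92676714 189.60352598] [283.74018376 169.11579024]
```

View pics/c4.png

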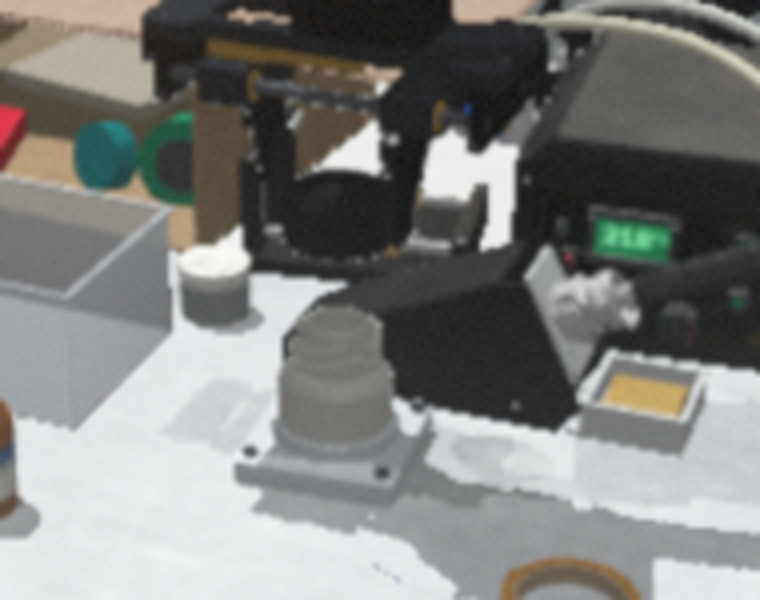

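The cap is held level right above the neck (cap column ~343, rim ~338 in the crop, under 2 mm apart). The black neighbour is a low iron stand. Lowering by feel.

Call:
servo_tool([
  [[0,0,0.025],[0,0,0]],
  [[0,0,0.046],[0,0,0]],
  [[0,0,0.046],[0,0,0]],
])

```text
clock: 4.75
eef_pos: [0.516, 0.2567, 0.0896]
tool_rot: [[-0.069, 0.998, -0.004], [0.998, 0.069, -0.001], [-0.001, -0.004, -1.0]]
contact_force: [0.9, 0.8, -1.2]
gripper_width: 0.0593
```

Call:
servo_tool([
  [[0,0,0.002],[0,0,0]],
  [[0,0,0.004],[0,0,0]],
  [[0,0,0.004],[0,0,0]],
])

```text
clock: 5.12
eef_pos: [0.518, 0.2569, 0.0883]
tool_rot: [[-0.068, 0.998, 0.001], [0.998, 0.068, 0.0], [0.0, 0.001, -1.0]]
contact_force: [0.3, 0.4, -0.4]
gripper_width: 0.0593
```

Call:
servo_tool([
  [[0,0,0.001],[0,0,0]],
  [[0,0,0.002],[0,0,0]],
  [[0,0,0.002],[0,0,0]],
])

```text
clock: 5.5
eef_pos: [0.5177, 0.2567, 0.0856]
tool_rot: [[-0.068, 0.998, 0.0], [0.998, 0.068, 0.0], [0.0, 0.0, -1.0]]
contact_force: [-0.5, 0.2, -0.7]
gripper_width: 0.059
```

Call:
servo_tool([
  [[0,0,0.001],[0,0,0]],
  [[0,0,0.002],[0,0,0]],
  [[0,0,0.002],[0,0,0]],
])

```text
clock: 5.88
eef_pos: [0.5179, 0.257, 0.0837]
tool_rot: [[-0.068, 0.998, 0.001], [0.998, 0.068, 0.001], [0.001, 0.001, -1.0]]
contact_force: [1.1, 1.3, -0.5]
gripper_width: 0.059
```

Call:
servo_tool([
  [[0,0,0.001],[0,0,0]],
  [[0,0,0.002],[0,0,0]],
  [[0,0,0.002],[0,0,0]],
])

```text
clock: 6.25
eef_pos: [0.5179, 0.257, 0.0818]
tool_rot: [[-0.068, 0.998, 0.001], [0.998, 0.068, 0.001], [0.001, 0.001, -1.0]]
contact_force: [1.1, 3.2, 1.0]
gripper_width: 0.0588
```

Call:
servo_tool([
  [[0,0,0.001],[0,0,0]],
  [[0,0,0.0015],[0,0,0]],
  [[0,0,0.0015],[0,0,0]],
])

```text
clock: 6.62
eef_pos: [0.5178, 0.2568, 0.0802]
tool_rot: [[-0.068, 0.998, 0.0], [0.998, 0.068, 0.0], [0.0, 0.0, -1.0]]
contact_force: [0.6, 2.4, 1.9]
gripper_width: 0.0592
```

Call:
servo_tool([
  [[0.0007,0,0.001],[0,0,0]],
  [[0.0007,0,0.0015],[0,0,0]],
  [[0.0007,0,0.0015],[0,0,0]],
])

```text
clock: 7.0
eef_pos: [0.5178, 0.2573, 0.0795]
tool_rot: [[-0.068, 0.998, 0.0], [0.998, 0.068, -0.0], [-0.0, 0.0, -1.0]]
contact_force: [-0.6, 0.3, 7.0]
gripper_width: 0.0595
```

Call:
servo_tool([
  [[0,0,0.001],[0,0,0]],
  [[0,0,0.0015],[0,0,0]],
  [[0,0,0.0015],[0,0,0]],
])

```text
clock: 7.38
eef_pos: [0.518, 0.2573, 0.079]
tool_rot: [[-0.068, 0.998, 0.001], [0.998, 0.068, -0.0], [-0.0, 0.001, -1.0]]
contact_force: [-3.7, -0.5, 12.7]
gripper_width: 0.0591
```

Light seating about 10 mm under the rim, so the lugs are on the ridges, roughly 50° from the gap. Relieving the press and turning counter-clockwise, following the rise.

Call:
servo_tool([
  [[0,-0.0003,-0.001],[0,0,-4]],
  [[0,-0.0003,-0.0015],[0,0,-12]],
  [[0,-0.0003,-0.002],[0,0,-20]],
  [[0,-0.0003,-0.002],[0,0,-20]],
])

```text
clock: 7.88
eef_pos: [0.518, 0.2574, 0.0807]
tool_rot: [[-0.406, 0.914, 0.001], [0.914, 0.406, -0.0], [-0.001, 0.001, -1.0]]
contact_force: [-1.7, 1.1, 9.9]
gripper_width: 0.0592
```

Call:
servo_tool([
  [[0,0,-0.0009],[0,0,-7]],
  [[0,0,-0.0015],[0,0,-14]],
  [[0,0,-0.002],[0,0,-20]],
  [[0,0,-0.002],[0,0,-20]],
])

```text
clock: 8.38
eef_pos: [0.5179, 0.2571, 0.0823]
tool_rot: [[-0.694, 0.72, 0.001], [0.72, 0.694, -0.0], [-0.001, 0.001, -1.0]]
contact_force: [-0.9, 0.4, 8.1]
gripper_width: 0.0592
```

Call:
servo_tool([
  [[0,0,-0.0006],[0,0,-5]],
  [[0,0,-0.001],[0,0,-10]],
  [[0,0,-0.001],[0,0,-10]],
])

```text
clock: 8.75
eef_pos: [0.518, 0.257, 0.0831]
tool_rot: [[-0.808, 0.589, 0.001], [0.589, 0.808, -0.001], [-0.001, 0.0, -1.0]]
contact_force: [-0.8, -0.1, 6.1]
gripper_width: 0.0592
```

Call:
servo_tool([
  [[0,0,-0.0004],[0,0,-5]],
  [[0,0,-0.0006],[0,0,-8]],
  [[0,0,-0.0006],[0,0,-8]],
])

```text
clock: 9.12
eef_pos: [0.5177, 0.2568, 0.083]
tool_rot: [[-0.882, 0.472, 0.001], [0.472, 0.882, -0.001], [-0.001, -0.001, -1.0]]
contact_force: [0.5, -1.2, 4.5]
gripper_width: 0.0592
```

Call:
servo_tool([
  [[0,0,0],[0,0,-3]],
  [[0,0,0],[0,0,-6]],
  [[0,0,0.0005],[0,0,-6]],
])

```text
clock: 9.5
eef_pos: [0.517, 0.2571, 0.0819]
tool_rot: [[-0.926, 0.378, -0.001], [0.378, 0.926, -0.0], [0.001, -0.001, -1.0]]
contact_force: [0.4, 2.3, -0.1]
gripper_width: 0.0591
```

Call:
servo_tool([
  [[0,0,0],[0,0,-3]],
  [[0,0,0],[0,0,-5]],
  [[0,0,0.0005],[0,0,-5]],
])

```text
clock: 9.88
eef_pos: [0.5169, 0.2572, 0.0813]
tool_rot: [[-0.955, 0.295, -0.001], [0.295, 0.955, -0.0], [0.001, -0.001, -1.0]]
contact_force: [0.3, -0.5, 0.4]
gripper_width: 0.0592
```

Support has vanished, so the lugs are over the gaps. Letting it down.

Call:
servo_tool([
  [[0,0,0.001],[0,0,0]],
  [[0,0,0.002],[0,0,0]],
  [[0,0,0.003],[0,0,0]],
  [[0,0,0.003],[0,0,0]],
])

```text
clock: 10.38
eef_pos: [0.5171, 0.2573, 0.0785]
tool_rot: [[-0.956, 0.294, -0.001], [0.294, 0.956, -0.0], [0.0, -0.0, -1.0]]
contact_force: [-0.2, 0.3, -0.7]
gripper_width: 0.0592
```

Call:
servo_tool([
  [[0,0,0.001],[0,0,0]],
  [[0,0,0.002],[0,0,0]],
  [[0,0,0.002],[0,0,0]],
])

```text
clock: 10.75
eef_pos: [0.5172, 0.2573, 0.0766]
tool_rot: [[-0.956, 0.294, -0.0], [0.294, 0.956, -0.0], [0.0, -0.0, -1.0]]
contact_force: [0.4, -0.2, -0.0]
gripper_width: 0.0593
```

Call:
servo_tool([
  [[0,0,0.001],[0,0,0]],
  [[0,0,0.002],[0,0,0]],
  [[0,0,0.002],[0,0,0]],
])

```text
clock: 11.12
eef_pos: [0.5177, 0.2573, 0.0751]
tool_rot: [[-0.956, 0.294, 0.001], [0.294, 0.956, 0.0], [-0.001, 0.0, -1.0]]
contact_force: [0.5, -1.7, 2.3]
gripper_width: 0.0591
```

Depth is now about 14.2 mm under the rim: dropped into the thread start. Turning clockwise, sinking 0.08 mm per degree.

Call:
servo_tool([
  [[0,0,0.0002],[0,0,6]],
  [[0,0,0.0008],[0,0,13]],
  [[0,0,0.0014],[0,0,20]],
  [[0,0,0.0014],[0,0,20]],
])

```text
clock: 11.62
eef_pos: [0.5175, 0.2576, 0.0736]
tool_rot: [[-0.798, 0.603, 0.0], [0.603, 0.798, 0.0], [-0.0, 0.0, -1.0]]
contact_force: [0.3, 0.4, 1.7]
gripper_width: 0.0593
```

Call:
servo_tool([
  [[0,0,0.0005],[0,0,7]],
  [[0,0,0.0011],[0,0,14]],
  [[0,0,0.0016],[0,0,20]],
  [[0,0,0.0016],[0,0,20]],
])

```text
clock: 12.12
eef_pos: [0.5174, 0.2575, 0.0719]
tool_rot: [[-0.546, 0.838, 0.0], [0.838, 0.546, 0.0], [0.0, 0.0, -1.0]]
contact_force: [-0.1, 0.5, 1.4]
gripper_width: 0.059
```

Call:
servo_tool([
  [[0,0,0.0004],[0,0,5]],
  [[0,0,0.0008],[0,0,10]],
  [[0,0,0.0012],[0,0,15]],
  [[0,0,0.0012],[0,0,15]],
])

```text
clock: 12.62
eef_pos: [0.5175, 0.2575, 0.0707]
tool_rot: [[-0.311, 0.951, 0.0], [0.951, 0.311, 0.0], [0.0, 0.0, -1.0]]
contact_force: [-0.8, 0.7, 2.0]
gripper_width: 0.0592
```

Call:
servo_tool([
  [[0,0,0.0003],[0,0,4]],
  [[0,0,0.0006],[0,0,8]],
  [[0,0,0.0006],[0,0,8]],
])

```text
clock: 13.0
eef_pos: [0.5174, 0.2575, 0.0701]
tool_rot: [[-0.175, 0.984, 0.0], [0.984, 0.175, 0.0], [0.0, 0.0, -1.0]]
contact_force: [-0.6, 0.2, 3.2]
gripper_width: 0.0592
```

```bash
python3 -c "
from h import *
s=ctrl.get_state();print(s['eef_pos'],s['torque'],s['contact_force'],s['tool_rot'][:,1],s['q'][5])"
```

```text
[0.51741165 0.25751892 0.07006616] [ 0.05775166  0.1772118  -0.07280729] [-0.58057845  0.18542486  3.23625574] [9.84494789e-01 1.75413636e-01 2.59743981e-04] 8.528923261881681
```

Call:
servo_tool([
  [[0,0,0.0002],[0,0,3]],
  [[0,0,0.0004],[0,0,6]],
  [[0,0,0.0004],[0,0,6]],
])

```text
clock: 13.38
eef_pos: [0.5174, 0.2576, 0.0697]
tool_rot: [[-0.071, 0.997, 0.0], [0.997, 0.071, 0.0], [0.0, 0.0, -1.0]]
contact_force: [0.2, 1.2, 3.3]
gripper_width: 0.0594
```

```bash
python3 -c "
from h import *
s=ctrl.get_state();print(s['eef_pos'],s['torque'],s['contact_force'],s['tool_rot'][:,1],s['q'][5])"
```

```text
[0.51741486 0.25762188 0.06967359] [ 0.17712559  0.19790356 -0.04850465] [0.15143009 1.24097187 3.29043431] [9.97462789e-01 7.11890687e-02 3.19174972e-04] 14.552939059857462
```

Call:
servo_tool([
  [[0,0,0.0002],[0,0,3]],
  [[0,0,0.0004],[0,0,6]],
  [[0,0,0.0004],[0,0,6]],
])

```text
clock: 13.75
eef_pos: [0.5176, 0.2577, 0.0696]
tool_rot: [[0.034, 0.999, 0.001], [0.999, -0.034, 0.001], [0.001, 0.001, -1.0]]
contact_force: [-1.0, 1.6, 5.7]
gripper_width: 0.059
```

```bash
python3 -c "
from h import *
s=ctrl.get_state();print(s['eef_pos'],s['torque'],s['contact_force'],s['tool_rot'][:,1],s['q'][5])"
```

```text
[0.51764712 0.25768099 0.06962074] [ 0.13099847  0.18284823 -0.0337847 ] [-0.97222728  1.6300462   5.65517089] [ 9.99427932e-01 -3.38117315e-02  7.58412940e-04] 20.573240527210732
```

Call:
servo_tool([
  [[0,0,0],[0,0,4]],
  [[0,0,0],[0,0,8]],
  [[0,0,0],[0,0,8]],
])

```text
clock: 14.12
eef_pos: [0.5179, 0.2575, 0.0695]
tool_rot: [[0.173, 0.985, 0.001], [0.985, -0.173, 0.0], [0.0, 0.001, -1.0]]
contact_force: [0.9, 1.9, 2.8]
gripper_width: 0.059
```

```bash
python3 -c "
from h import *
s=ctrl.get_state();print(s['eef_pos'],s['torque'],s['contact_force'],s['tool_rot'][:,1],s['q'][5])"
```

```text
[0.51792006 0.25747313 0.06945898] [ 0.16646966 -0.13839526  0.0978317 ] [0.87975158 1.85343841 2.77842811] [ 0.9850086  -0.17250044  0.00128401] 28.572126048379946
```

Call:
servo_tool([
  [[0,0,0],[0,0,3]],
  [[0,0,0],[0,0,6]],
  [[0,0,0],[0,0,6]],
])

```text
clock: 14.5
eef_pos: [0.5178, 0.2574, 0.0692]
tool_rot: [[0.275, 0.962, 0.001], [0.962, -0.275, 0.0], [0.0, 0.001, -1.0]]
contact_force: [2.8, 1.2, 1.7]
gripper_width: 0.059
```

```bash
python3 -c "
from h import *
s=ctrl.get_state();print(s['eef_pos'],s['torque'],s['contact_force'],s['tool_rot'][:,1],s['q'][5])
a=shot('scene','s4');cv2.imwrite('pics/c5.png',cv2.resize(a['img'][140:260,220:372],(760,600),interpolation=2)[:,:,::-1])"
```

```text
[0.5178389  0.2573645  0.06919052] [ 0.09532893 -0.35767324  0.15128259] [2.80919993 1.23442297 1.69327863] [ 0.96151948 -0.27473483  0.00102728] 34.57692420150327
```

View pics/c5.png

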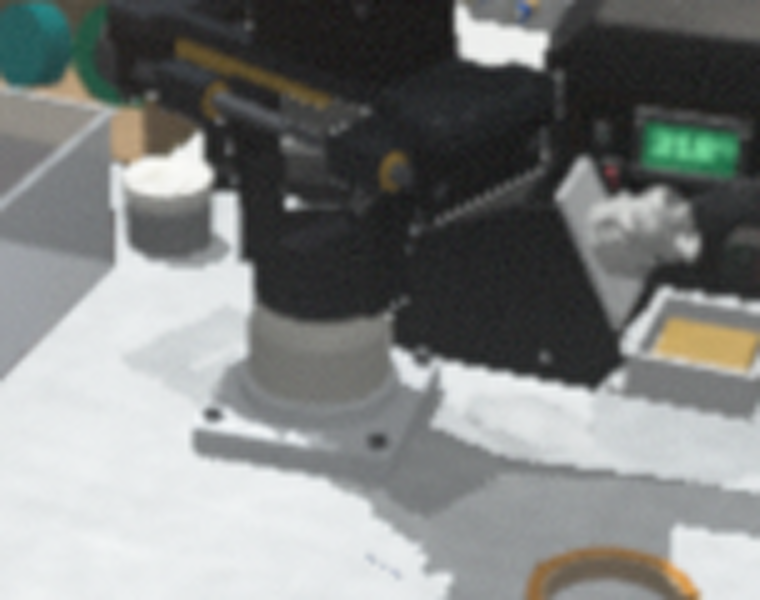

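Crop: the cap sits level, right down by the shoulder. Twisting torque is rising (0.15 Nm) while the height has stopped: home and snug. Letting go.

Call:
servo_tool([
  [[0,0,0],[0,0,0]],
  [[0,0,0],[0,0,0]],
  [[0,0,0],[0,0,0]],
  [[0,0,0],[0,0,0]],
], claw=88)

```text
clock: 15.05
eef_pos: [0.5171, 0.2573, 0.0689]
tool_rot: [[0.277, 0.961, -0.001], [0.961, -0.277, -0.0], [-0.0, -0.001, -1.0]]
contact_force: [-0.4, -0.9, -0.2]
gripper_width: 0.0766
```

Call:
servo_tool([
  [[0,0,-0.02],[0,0,0]],
  [[0,0,-0.06],[0,0,0]],
  [[0,0,-0.12],[0,0,0]],
  [[0.06,0,-0.14],[0,0,0]],
  [[0.12,0,-0.14],[0,0,0]],
])

```text
clock: 15.68
eef_pos: [0.5533, 0.3745, 0.2156]
tool_rot: [[0.279, 0.96, 0.008], [0.96, -0.279, 0.004], [0.006, 0.007, -1.0]]
contact_force: [1.1, -0.2, 0.4]
gripper_width: 0.0767
```

Call:
servo_tool([
  [[0.06,0,0],[0,0,0]],
  [[0.12,0,0],[0,0,0]],
  [[0.12,0,0],[0,0,0]],
])

```text
clock: 16.05
eef_pos: [0.5831, 0.4916, 0.2073]
tool_rot: [[0.274, 0.962, -0.002], [0.962, -0.274, -0.0], [-0.001, -0.002, -1.0]]
contact_force: [0.3, -0.3, -0.8]
gripper_width: 0.0769
```

Run:
```python
from h import *
a=shot('scene','s5');t=shot('top','t5')
for z in(.085+.0075,.0655):print(z,proj(a,[.517,.257,z]),proj(t,[.517,.257,z]))
o=np.zeros((420,800,3),np.uint8)
o[:,:378]=cv2.resize(a['img'][140:260,230:338],(378,420),interpolation=2)
o[:,380:800]=cv2.resize(t['img'][145:250,255:360],(420,420),interpolation=2)
cv2.imwrite('pics/c6.png',o[:,:,::-1])
# bystanders moved? compare with first views
t0=load('t0')
d=cv2.absdiff(t0['img'],t['img']).max(2);m=cv2.morphologyEx((d>70).astype(np.uint8),cv2.MORPH_OPEN,np.ones((3,3)))
n,l,s,c=cv2.connectedComponentsWithStats(m);print([(x[:5].tolist()) for x in s[1:] if x[4]>60])
```

```text
0.0925 [283.97581555 186.47454028] [306.70040772 196.88361518]
0.0655 [283.80084889 197.63731177] [305.69689169 198.91566988]
[[44, 5, 356, 415, 46223], [122, 46, 18, 9, 77], [293, 183, 28, 27, 457], [255, 269, 24, 23, 420], [0, 279, 198, 141, 19306], [172, 281, 22, 41, 266], [203, 296, 22, 24, 304], [352, 372, 71, 48, 2087], [410, 413, 31, 7, 160]]
```

View pics/c6.png

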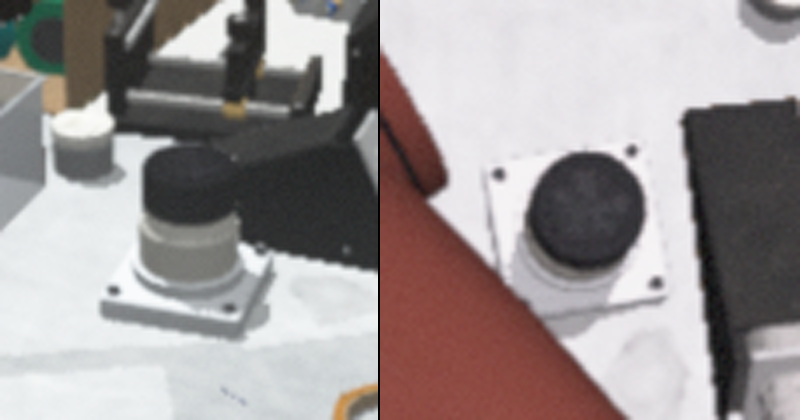

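The cap sits level, concentric with the neck; its top face is at row ~187 against 186.5 expected for fully home. Handing in.

```bash
python3 -c "
from h import *
print(ctrl.get_state()['clock'],ctrl.sign_off())"
```

```text
the job is handed in; nothing more can be done
16.15 None
```

The jar is closed: the black cap is screwed fully home, released, and the job was handed in at 16.15 s of the 61 s allowed.

- **Thread start:** I set the cap level on the neck and turned it about 69° counter-clockwise under light pressure. The upward force then vanished, and the cap went down freely to about 14.2 mm under the rim.
- **Screwing home:** I turned it about 89° clockwise. It stopped sinking at about 19.5–20 mm, and the twisting torque rose to about 0.15 Nm. The highest contact force I read was about 13 N, during the first seating on the ridges.
- **Last checks:** The final pictures show the cap level and centred on the neck. Its top face is at image row 187, against 186.5 expected for fully home.
- **Not settled:** An image comparison of the bench before and after also flagged patches near the tape roll and one purple cap. I took these for changes in arm shadow and occlusion. I did not look at them closer, but the arm did not go near either and I felt no contact.

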